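# Press a bronze bushing home in a sample mixer's bearing block

### The arm

A 6-joint arm with a two-finger parallel gripper is mounted at the origin on the work surface. World frame = base frame: x ahead of the robot, y to its left, z up, the work surface at z = 0. Lengths are in m, angles in rad, forces in N, time in s.
With the tool pointing down it reaches from about 0.3 to 1 m from the base axis. Payload 5.1 kg.
Tool frame: the origin (TCP) lies midway between the tips of the shut fingers; the grasp point (between the pads) lies 19 mm behind it; z points along the fingers, y is the line along which they close (so a half turn about z gives the same grasp; the last joint's range is limited). The gripper opens to 95 mm and grips with 3 to 60 N. Pads are 20 mm wide; open, the fingers measure 119 mm over their backs; the gripper's body (75 mm by 180 mm) begins 59 mm behind the grasp point.
Start: joints at [-1.236, 0.124, 1.65, -0, 1.367, -0.083], TCP at [0.264, -0.594, 0.215] pointing down, gripper open.
Joint ranges: [-2.61, 2.61], [-1.02, 2.33], [0.03, 2.71], [-1.35, 4.49], [0.32, 2.68], [-2.91, 2.91]. Speed limits (rad/s): [2.57, 2.57, 3.14, 3.14, 3.14, 3.14].

### API

Orientations are given as a 3x3 rotation matrix whose columns are the frame's x, y, z axes.
In Python, from plant import arm gives the robot as it stands. The module is installed in compiled form; this text tells all that it offers.
- The arm moves only by the tool drive_tool, never from a script. Its argument "commands" is a list of rows, each a list of 3 entries, a list of its own where there are three numbers: the shift along the world's x, y, z in cm, then the turn, a rotation vector about the world's x, y, z in degrees, then the finger opening in cm, from 0 to 9.51. In form: [[[dx, dy, dz], [wx, wy, wz], gripper], ...]. A call has 1 to 8 rows; each row shifts and turns the commanded pose from where the row before left it; what a row does not reach is not made up. A row lasts 1/10 s, in which the tool goes at most 50 mm and 8.59 degrees, less where a joint would pass 70% of its speed; a pose out of reach is approached as far as the arm can. A call with a gripper value outside its range is refused whole. The fingers move at their own pace and stop on an object; the grip force is fixed at half the most. Time passes only in rows, so rows that do not move let the fingers close. It gives the time, the measured TCP pose, the force, the opening and the grip force at its end, in the units of the state.
- arm.read_state(): the state, without advancing time (a new reading comes with each control period).
- arm.snapshot(name): name is "scene" or "top" or "wrist"; returns a dict with "image" (384x512x3 uint8, red, green, blue), "fx", "fy", "cx", "cy" (pixels), "k1" (the pictures are not rectified: a ray, as slopes to the right and down, at radius r is drawn at 1 + k1 r^2 times it, then the intrinsics apply), "world_from_camera" (4x4, takes a point from camera to world coordinates). Camera axes: x right, y down, z forward; pixel columns grow to the right and rows downward; lengths in m; the calibration is good to about 2 mm. A picture is of the moment at which its call begins. There is no depth.
- arm.hand_in(): hands the job in; it is judged then, once.
The state is a dict: "time": time; "joint_positions": joint angles; "joint_velocities": joint speeds; "joint_efforts": joint torques, N m; "eef_pos": TCP position; "orientation": TCP orientation; "contact_force": force on the tool from outside, world axes, zero at the start; "wrist_torque": the same for the moment, N m; "gripper_width": opening from 0.0 (shut) to 1.0 (fully open); "grip_force": force on a finger pad.
Only numpy, scipy, OpenCV 4.12 (cv2) and the standard library are available. Lean on these libraries where they do the work, as an engineer would, in place of code of your own. Each camera call takes 0.05 s, during which the arm holds its last target. There are 200 camera calls.

### The job

Take the bronze bushing from the compartment tray, start its chamfered end in the bore of the mixer's bearing block, and press it in gently, straight down, until its shoulder sits flush on the block; then let go. The block rides on soft rubber mounts that sink as you push: go by the force, and never push so hard that the mounts are squashed down to their stops. Leave the two little bottles and the timer where they are.

Things in the scene. Friction and masses are not known exactly. Their poses are not given: they have to be found in the camera images.
- bushing_center (a point): Loose bronze flanged bushing, 160 g, 55 mm tall, upright in one compartment of the tray. This point is on its axis half-way up: 27.5 mm above the foot, 5.5 mm above the shoulder's underside, 27.5 mm below the hub's top. z points up along the axis, towards the hub.
- bushing: The same bushing; origin at the centre of its foot, z along the axis up. From the foot up: sleeve 24 mm diameter, 22 mm long (its lowest 8 mm taper down to 20 mm); shoulder 36 mm diameter, 5 mm thick; round hub 26 mm diameter, 28 mm tall, to be gripped.
- bore_mouth (a point): Centre of the bore's mouth, on the top face of the aluminium bearing block (90 x 90 x 38 mm, about 100 mm above the bench); z up out of the bore. Bore 25.5 mm in diameter, right through, 2 mm chamfer at the mouth. When the bushing is home, bushing_center is 5.5 mm above this point. The point sinks with the block.
- bore_balls (a point): On the bore's axis 7 mm below the mouth, level with four spring-loaded steel balls in the wall that squeeze the sleeve. It drops in freely for about 8 mm, then must be pushed with some 5 to 14 N, most at first, all the way (friction differs from day to day); the balls keep it where it is left.
- mount (a joint): How far the block has sunk on its four rubber mounts (m): 0 at rest, growing as it is pushed down. Beyond 0.012 (a push of about 24 N; 18 N is still safe) the mounts are squashed down to their stops, which must not happen; the hard stop is at 0.014.
- mixer: Sample mixer with its platform off: fixed beige casing 160 x 180 x 45 mm, 4 kg, under the block (block centred over it, 17 mm gap); origin at the centre of its underside, z up, control panel on its -x side.
- tray: Fixed pale tray 92 x 250 x 16 mm high, walls 4 mm, floor 4 mm thick, three square compartments in a row along its y axis, 80 mm apart; origin at the centre of its underside. The bushing and the two bottles stand in the compartments, in any order.
- dropper_center (a point): Bystander: white dropper bottle with black cap, 30 mm diameter, 60 mm tall, in the tray; point half-way up. Leave alone.
- vial_center (a point): Bystander: white vial with red cap, 26 mm diameter, 50 mm tall, in the tray; point half-way up. Leave alone.
- timer_center (a point): Bystander: flat white bench timer 55 x 65 x 18 mm on the bench; point half-way up. Leave alone.
Mind the look-alikes: they are no part of the job. Several things look just like the bushing: the one meant starts farthest from the robot's base. Several things look just like the mixer: the one meant starts farthest to the robot's right.

How it is judged:
On the way, in this order (a step that is already met when the one before it is completed fails the run):
1. the bushing's foot is started in the bore, upright (z of bushing_center in the frame of bore_mouth below 0.025 m and horizontal distance between bushing_center and bore_mouth below 0.005 m and angle between bushing_center's own z axis and vertical below 0.2 rad).
2. the bushing is pressed in until its shoulder is flush on the block (z of bushing_center in the frame of bore_mouth below 0.007 m and horizontal distance between bushing_center and bore_mouth below 0.0025 m and angle between the z axis of bushing_center and the z axis of bore_mouth, either way round below 0.06 rad and angle between bushing_center's own z axis and vertical below 0.2 rad), for 0.2 s.
At the end, for the whole second after the job is handed in: The bushing is in the bore with its shoulder bottomed on the block (bushing_center less than 7 mm above bore_mouth, that is, a gap under 1.5 mm), within 2.5 mm of the bore's centre, its axis within 0.06 rad of the bore's, upright, at rest and released (all of step 2 and linear speed of bushing below 0.01 m/s and contact force between the fingers and bushing below 0.1 N); the robot touches nothing.
It fails at once if the rubber mounts are squashed to their stops (sunk over 12 mm, about 24 N of push) (value of joint mount above 0.012 m).
It fails at once if a bottle or the timer is moved over 15 mm or tipped over 0.4 rad (distance of any of dropper_center, vial_center, timer_center from where it was at the start of the episode above 0.015 m or angle between any of dropper_center, vial_center, timer_center's own z axis and vertical above 0.4 rad).
It also fails if it takes over 45 s, if anything falls off the work surface, if the arm or the gripper's body presses on something with over 40 N, if the wrist force passes 120 N, or if a joint passes its speed limit or range.

## Working session

There is one attempt and no reset: what is moved stays moved. The work goes in short steps, Python scripts to look and compute and a tool call to move; the robot and the scene stay as the last step left them, time stands still between calls to the robot, and variables do not carry over. Pictures are saved under pics/ and viewed, at most 10 in all, crops included, and the job is handed in when it is done.

Besides the shell and the picture viewer there is one more tool, called after ">>>" as name([rows], argument=value, ...), one row to a line, values as JSON. drive_tool: Moves the arm, as the interface text tells. Its arguments: {"type":"object","properties":{"commands":{"type":"array"}},"required":["commands"]}

```bash
mkdir -p pics; cat > h.py <<'E'
import numpy as np, cv2, pickle
from plant import arm
def snap(n,f):
    s=arm.snapshot(n); cv2.imwrite(f'pics/{f}.png',s['image'][:,:,::-1]); pickle.dump(s,open(f'pics/{f}.pkl','wb')); return s
def K(s): return np.array([[s['fx'],0,s['cx']],[0,s['fy'],s['cy']],[0,0,1.]]), np.array([s['k1'],0,0,0.])
def at(s,u,v,z):
    k,d=K(s); p=cv2.undistortPointsIter(np.array([[[u,v]]],float),k,d,None,None,(3,50,1e-9))[0,0]
    T=s['world_from_camera']; r=T[:3,:3]@[p[0],p[1],1]; o=T[:3,3]; return o+r*(z-o[2])/r[2]
def proj(s,P):
    k,d=K(s); T=np.linalg.inv(s['world_from_camera']); return cv2.projectPoints(np.array(P,float).reshape(-1,3),cv2.Rodrigues(T[:3,:3])[0],T[:3,3],k,d)[0][:,0]
E
python3 - <<'E'
from h import *
a=snap('scene','scene0');b=snap('top','top0')
for s in(a,b): print(s['world_from_camera'].round(3).tolist(),s['fx'],s['k1'])
im=np.vstack([a['image'],b['image']])[:,:,::-1]
im=np.hstack([a['image'],b['image']])[:,:,::-1]
E
```

```text
[[0.457, 0.482, -0.747, 1.258], [0.889, -0.254, 0.38, -0.321], [-0.006, -0.838, -0.545, 0.605], [0.0, 0.0, 0.0, 1.0]] 396.64293461307545 -0.07102267818827729
[[-0.005, -0.995, 0.103, 0.443], [-1.0, 0.005, -0.003, 0.032], [0.002, -0.103, -0.995, 1.174], [0.0, 0.0, 0.0, 1.0]] 394.38869546207343 0.0025951972068943203
```

View pics/top0.png

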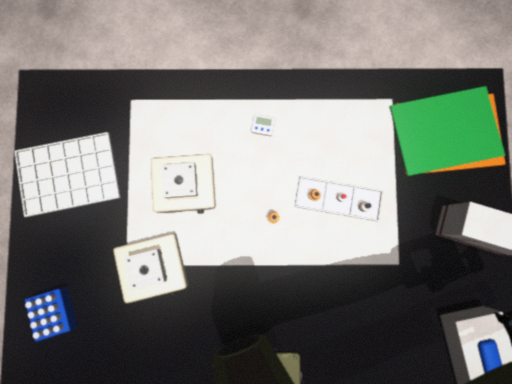

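View pics/scene0.png

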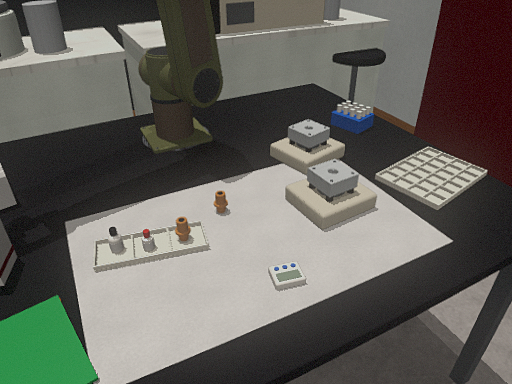

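The top view shows the tray bushing at about (314,194). It is farther from the base than the loose one at (273,216). The right-hand mixer has its bore at about (180,181); the other mixer sits further left at (145,270). The timer is at (263,124), and the bottles at (342,197) and (366,206).

```bash
python3 - <<'E'
from h import *
s=pickle.load(open('pics/top0.pkl','rb'))
print('bush',at(s,314.5,194,.055),'bore',at(s,179,180.5,.1))
print('tray edge',at(s,300,178,.016),at(s,381,190,.016))
print('block edge',at(s,162,164,.1),at(s,195,163,.1))
st=arm.read_state();print(st['orientation'].round(3) if hasattr(st['orientation'],'round') else st['orientation'],st['eef_pos'],st['time'])
w=snap('wrist','w0');T=np.linalg.inv(w['world_from_camera'])
print(w['fx'],(T@np.r_[st['eef_pos'],1]).round(3),w['world_from_camera'].round(3).tolist())
E
```

```text
bush [ 0.55353036 -0.14917868  0.055     ] bore [0.58801781 0.22937556 0.1       ]
tray edge [ 0.60522432 -0.11350878  0.016     ] [ 0.56836363 -0.35225347  0.016     ]
block edge [0.63409672 0.27685769 0.1       ] [0.6364965  0.18596367 0.1       ]
[[ 0.914  0.406 -0.001]
 [ 0.406 -0.914  0.002]
 [ 0.    -0.002 -1.   ]] [ 0.26347988 -0.5935772   0.21351613] 0.1
320.69032939425506 [0.    0.025 0.182 1.   ] [[0.406, -0.887, -0.221, 0.325], [-0.914, -0.394, -0.098, -0.566], [-0.0, 0.241, -0.97, 0.384], [0.0, 0.0, 0.0, 1.0]]
```

>>> drive_tool([
  [[2.4, 3.7, 0], [0, 0, 4.77], 6],
  [[2.4, 3.7, 0], [0, 0, 4.77], 6],
  [[2.4, 3.7, 0], [0, 0, 4.77], 6],
  [[2.4, 3.7, 0], [0, 0, 4.77], 6],
  [[2.4, 3.7, 0], [0, 0, 4.77], 6],
  [[2.4, 3.7, 0], [0, 0, 4.77], 6],
])

```text
time: 0.75
eef_pos: [0.4083, -0.3704, 0.2144]
orientation: [[0.605, 0.796, -0.0], [0.796, -0.605, 0.0], [0.0, -0.0, -1.0]]
contact_force: [1.2, 0.0, -0.2]
gripper_width: 0.639
grip_force: 0.0
```

>>> drive_tool([
  [[2.4, 3.7, 0], [0, 0, 4.77], 6],
  [[2.4, 3.7, 0], [0, 0, 4.77], 6],
  [[2.4, 3.7, -1], [0, 0, 4.77], 6],
  [[2.4, 3.7, -1], [0, 0, 4.77], 6],
  [[2.4, 3.7, -2], [0, 0, 4.77], 6],
  [[2.5, 3.7, -2], [0, 0, 4.77], 6],
  [[0, 0, 0], [0, 0, 0], 6],
  [[0, 0, 0], [0, 0, 0], 6],
])

```text
time: 1.55
eef_pos: [0.5524, -0.1491, 0.1536]
orientation: [[0.152, 0.988, -0.002], [0.988, -0.152, 0.0], [0.0, -0.002, -1.0]]
contact_force: [-0.2, 0.2, 0.8]
gripper_width: 0.63
grip_force: 0.0
```

```bash
python3 - <<'E'
from h import *
w=snap('wrist','w1');st=arm.read_state()
print(st['eef_pos'],st['orientation'],st['gripper_width'],st['joint_positions'])
print('exp px',proj(w,[[.5535,-.149,.059],list(st['eef_pos'])]))
E
```

```text
[ 0.55257908 -0.15017871  0.15456522] [[ 1.53228510e-01  9.88190634e-01 -5.42606417e-04]
 [ 9.88190714e-01 -1.53228682e-01 -2.89860777e-04]
 [-3.69580571e-04 -4.91783687e-04 -9.99999811e-01]] 0.6298327329851772 [-3.58872881e-01 -2.60291000e-04  1.88361235e+00 -4.85426388e-04
  1.25864686e+00 -2.04889065e-01]
exp px [[256.36944989 190.44369792]
 [255.53569046 234.79613575]]
```

View pics/w1.png

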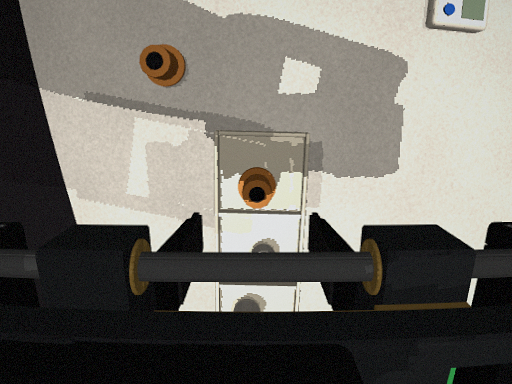

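The wrist view shows the bushing's hub with its dark hole at about (257.5,194), standing in the tray compartment. The fingers straddle the tray's short direction.

```bash
python3 - <<'E'
from h import *
w=pickle.load(open('pics/w1.pkl','rb'));im=w['image']
g=im[150:230,210:300].astype(int)
dark=(g.sum(2)<75)
n,l,st,c=cv2.connectedComponentsWithStats(dark.astype(np.uint8))
for i in range(1,n):
  if st[i,4]>40: print(st[i],c[i]+[210,150],at(w,*(c[i]+[210,150]),.059))
E
```

```text
[ 39  37  16  15 176] [256.46022727 193.84090909] [ 0.55312545 -0.15197579  0.059     ]
```

>>> drive_tool([
  [[0.05, -0.18, -3], [0, 0, 0], 6],
  [[0, 0, -3], [0, 0, 0], 6],
  [[0, 0, -3], [0, 0, 0], 6],
  [[0, 0, -2], [0, 0, 0], 6],
  [[0, 0, -1], [0, 0, 0], 6],
  [[0, 0, 0], [0, 0, 0], 6],
])

```text
time: 2.2
eef_pos: [0.5522, -0.1528, 0.0339]
orientation: [[0.155, 0.988, -0.002], [0.988, -0.155, 0.0], [0.0, -0.002, -1.0]]
contact_force: [0.5, -0.3, 0.5]
gripper_width: 0.635
grip_force: 0.0
```

>>> drive_tool([
  [[0, 0, 0], [0, 0, 0], 2],
  [[0, 0, 0], [0, 0, 0], 2],
  [[0, 0, 0], [0, 0, 0], 2],
  [[0, 0, 0], [0, 0, 0], 2],
  [[0, 0, 0], [0, 0, 0], 2],
])

```text
time: 2.7
eef_pos: [0.5534, -0.1519, 0.0352]
orientation: [[0.153, 0.988, 0.001], [0.988, -0.153, -0.0], [-0.0, 0.001, -1.0]]
contact_force: [-0.5, 0.7, 1.2]
gripper_width: 0.269
grip_force: 28.0
```

>>> drive_tool([
  [[0, 0, 3], [0, 0, 0], 2],
  [[0, 0, 4], [0, 0, 0], 2],
  [[0, 0, 4], [0, 0, 0], 2],
  [[0, 2, 4], [0, 0, 4], 2],
  [[0.4, 4, 1], [0, 0, 4], 2],
  [[0.4, 4, 0], [0, 0, 4], 2],
  [[0.4, 4, 0], [0, 0, 4], 2],
  [[0.4, 4, 0], [0, 0, 4], 2],
])

```text
time: 3.5
eef_pos: [0.5688, 0.0297, 0.1944]
orientation: [[-0.196, 0.981, -0.0], [0.981, 0.196, -0.0], [0.0, -0.0, -1.0]]
contact_force: [0.8, -0.3, -2.6]
gripper_width: 0.266
grip_force: 30.0
```

>>> drive_tool([
  [[0.4, 4, 0], [0, 0, 4], 2],
  [[0.4, 4, 0], [0, 0, 4], 2],
  [[0.4, 4, 0], [0, 0, 4], 2],
  [[0.4, 4, 0], [0, 0, 4], 2],
  [[0.3, 4, 0], [0, 0, 0], 2],
  [[0, 0, 0], [0, 0, 0], 2],
  [[0, 0, 0], [0, 0, 0], 2],
])

```text
time: 4.2
eef_pos: [0.5876, 0.2288, 0.1938]
orientation: [[-0.459, 0.889, -0.001], [0.889, 0.459, -0.001], [-0.0, -0.002, -1.0]]
contact_force: [0.0, -0.4, -2.0]
gripper_width: 0.269
grip_force: 30.0
```

```bash
python3 - <<'E'
from h import *
w=snap('wrist','w2');t=snap('top','top2');st=arm.read_state()
print(st['eef_pos'],st['orientation'],st['gripper_width'],st['grip_force'],st['contact_force'])
print('exp px',proj(w,[[.588,.2294,.1]]),proj(t,[[.588,.2294,.1]]))
E
```

```text
[0.5879025  0.22737887 0.19412538] [[-4.56365301e-01  8.89792045e-01 -9.10332725e-04]
 [ 8.89792496e-01  4.56364869e-01 -6.48220179e-04]
 [-1.61337283e-04 -1.10583242e-03 -9.99999376e-01]] 0.266050852049115 29.97280329465866 [ 1.02642944  0.31935036 -1.43707   ]
exp px [[255.53118482 190.30893147]] [[178.99099864 180.50647386]]
```

View pics/w2.png

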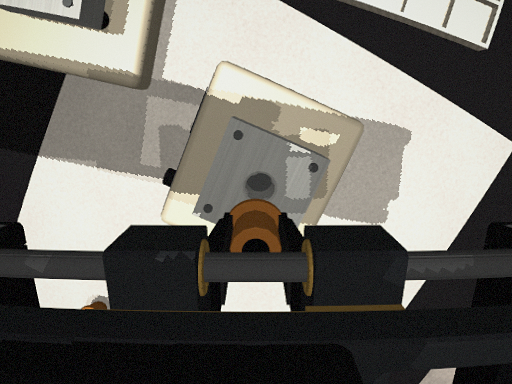

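The wrist view shows the bore at about (261,185) and three block screws at (238,134), (313,168) and (208,208). The held bushing's hub hole is at about (256,245). The bore is a few mm away from my estimate, so I'll refine it.

```bash
python3 - <<'E'
from h import *
w=pickle.load(open('pics/w2.pkl','rb'))
for p in [(238,134),(313,168),(208,208),(261,185)]: print(p,at(w,*p,.1).round(4))
print('diag mid',(at(w,313,168,.1)+at(w,208,208,.1))/2)
print('hub hole',at(w,256,245,.2185), proj(w,[[.5885,.2285,.2185]]))
c=cv2.resize(w['image'][120:270,190:330,::-1],None,fx=4,fy=4,interpolation=cv2.INTER_CUBIC)
t=pickle.load(open('pics/top2.pkl','rb'));t0=pickle.load(open('pics/top0.pkl','rb'))
d=cv2.resize(t0['image'][155:205,155:205,::-1],(600,600)[:2],interpolation=cv2.INTER_CUBIC)[:600]
cv2.imwrite('pics/c.png',cv2.convertScaleAbs(np.hstack([c[:,:400+160]]),alpha=1.6))
E
```

```text
(238, 134) [0.5535 0.265  0.1   ]
(313, 168) [0.6219 0.2686 0.1   ]
(208, 208) [0.5588 0.1965 0.1   ]
(261, 185) [0.59   0.2356 0.1   ]
diag mid [0.59033774 0.23258001 0.1       ]
hub hole [0.58693867 0.23199781 0.2185    ] [[255.55497291 252.13788785]]
```

View pics/c.png

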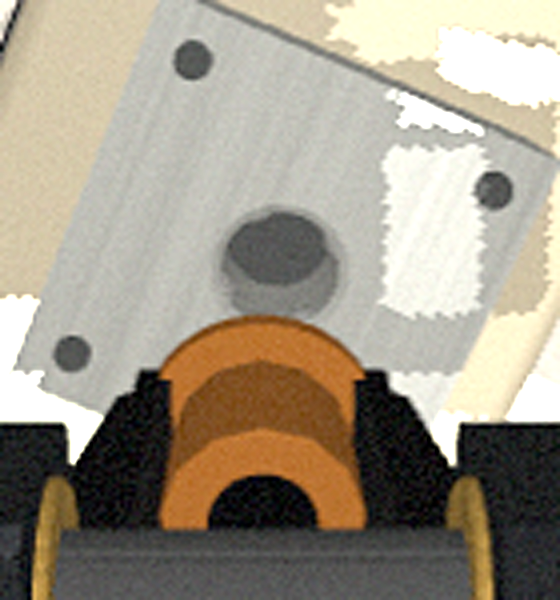

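Enlarged, the bore mouth is centred at about (259.7,185.5) and the hub top at about (255.7,252), matching the TCP axis. The screws are at (238.0,134.6), (313.1,167.1) and (207.6,207.9).

```bash
python3 - <<'E'
from h import *
w=pickle.load(open('pics/w2.pkl','rb'))
S=[at(w,*p,.1) for p in [(238.,134.6),(313.1,167.1),(207.6,207.9)]]
print('bore',at(w,259.7,185.5,.1),'mid',(S[1]+S[2])/2,'hub',at(w,255.7,252,.2185))
print([np.linalg.norm(S[0]-S[i]) for i in(1,2)])
t=pickle.load(open('pics/top0.pkl','rb'));g=cv2.cvtColor(t['image'],cv2.COLOR_RGB2GRAY)[170:192,168:190]
n,l,s,c=cv2.connectedComponentsWithStats((g<95).astype(np.uint8))
for i in range(1,n):
  if s[i,4]>15: q=c[i]+[168,170]; print(s[i],q,at(t,*q,.095))
# tray bushing check of top-camera bias: true (.5531,-.152)
print(proj(t,[[.5531,-.152,.059]]))
E
```

```text
bore [0.58920646 0.2347562  0.1       ] mid [0.59001209 0.23289298 0.1       ] hub [0.58852948 0.22859897 0.2185    ]
[np.float64(0.06804100135862584), np.float64(0.06826110704388179)]
[[315.72045731 194.00683739]]
```

>>> drive_tool([
  [[0.1, 0.5, -2], [0, 0, 0], 2],
  [[0, 0, -2], [0, 0, 0], 2],
  [[0, 0, -1.2], [0, 0, 0], 2],
  [[0, 0, 0], [0, 0, 0], 2],
  [[0, 0, 0], [0, 0, 0], 2],
])

```text
time: 4.8
eef_pos: [0.5894, 0.2324, 0.1429]
orientation: [[-0.456, 0.89, 0.0], [0.89, 0.456, -0.0], [-0.0, 0.0, -1.0]]
contact_force: [-0.1, -0.4, -1.0]
gripper_width: 0.266
grip_force: 30.0
```

```bash
python3 - <<'E'
from h import *
w=snap('wrist','w3');s=snap('scene','s3');st=arm.read_state()
print(st['eef_pos'],st['contact_force'])
a=cv2.resize(w['image'][90:240,180:340],None,fx=3.6,fy=3.6,interpolation=cv2.INTER_CUBIC)[:,:,::-1]
cv2.imwrite('pics/w3c.png',cv2.convertScaleAbs(a,alpha=1.5))
a=cv2.resize(s['image'][130:220,280:400],None,fx=6,fy=6,interpolation=cv2.INTER_CUBIC)[:,:,::-1]
cv2.imwrite('pics/s3c.png',a)
E
```

```text
[0.59008326 0.23296199 0.14411896] [ 0.27141923  0.18491344 -2.10007515]
```

View pics/w3c.png

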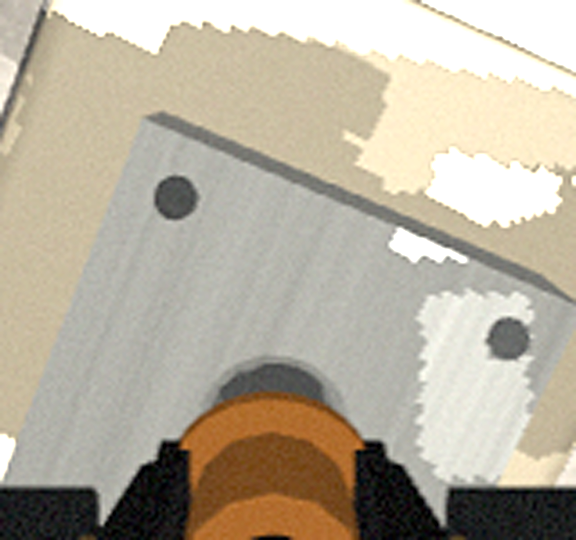

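View pics/s3c.png

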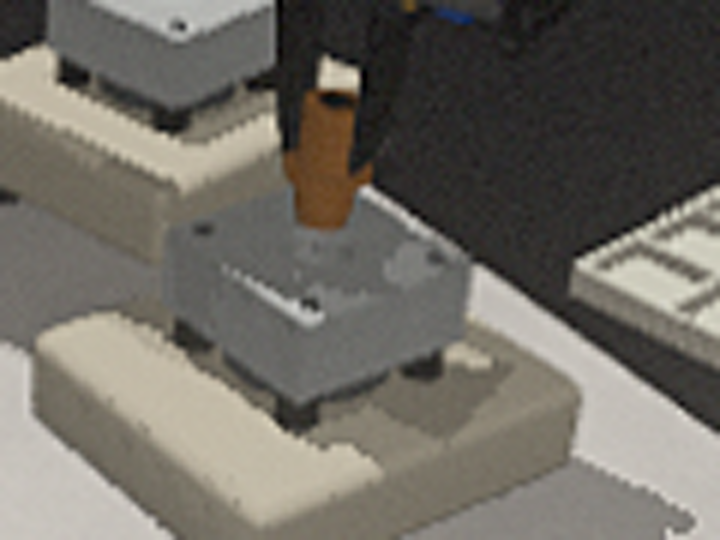

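Wrist crop: screws at (228.5,144.4) and (320.7,183.5) px. The bore's top edge is at v=188 and its centre at u≈256.3, laterally in line with the bushing (255.9). Scene crop: the bushing's foot hovers over the bore, with the left and right screws at (314.1,168.1) and (352.6,172.8) px.

```bash
python3 - <<'E'
from h import *
w=pickle.load(open('pics/w3.pkl','rb'));s=pickle.load(open('pics/s3.pkl','rb'))
A=at(w,228.5,144.4,.1);B=at(w,320.7,183.5,.1);d=B-A;n=np.array([d[1],-d[0],0])
print('pitch',np.linalg.norm(d),'centre wrist',(A+B)/2+n/2)
tx=w['world_from_camera'][:3,0]
up=w['world_from_camera'][:3,1]*[1,1,0];up/=np.linalg.norm(up)
for r in(.01275,.01475): print('bore from top edge',at(w,256.3,188.,.1)+up*r)
L=at(s,314.1,168.1,.1);R=at(s,352.6,172.8,.1);print('scene',(L+R)/2,np.linalg.norm(L-R))
# same camera: hub top & foot
st=arm.read_state()['eef_pos'];print(proj(s,[[.5897,.2332,.1435+.0245],[.5897,.2332,.1435-.0305]]),'seen foot ~',280+324/6,130+224/6,'hub',280+336/6,130+98/6)
E
```

```text
pitch 0.06801817166835908 centre wrist [0.58993186 0.23304679 0.1       ]
bore from top edge [0.58945441 0.23509473 0.1       ]
bore from top edge [0.59036626 0.23331469 0.1       ]
scene [0.58838623 0.23450423 0.1       ] 0.09560599958408308
[[335.82599384 146.40589406]
 [333.59463139 166.26650672]] seen foot ~ 334.0 167.33333333333334 hub 336.0 146.33333333333334
```

>>> drive_tool([
  [[0, 0, -0.7], [0, 0, 0], 2],
  [[0, 0, -0.5], [0, 0, 0], 2],
  [[0, 0, -0.3], [0, 0, 0], 2],
  [[0, 0, -0.2], [0, 0, 0], 2],
  [[0, 0, 0], [0, 0, 0], 2],
])

```text
time: 5.4
eef_pos: [0.5889, 0.2331, 0.1251]
orientation: [[-0.457, 0.89, -0.001], [0.89, 0.457, -0.0], [0.0, -0.001, -1.0]]
contact_force: [-0.3, -0.5, -2.4]
gripper_width: 0.263
grip_force: 30.0
```

>>> drive_tool([
  [[0, 0, -0.2], [0, 0, 0], 2],
  [[0, 0, -0.2], [0, 0, 0], 2],
  [[0, 0, 0], [0, 0, 0], 2],
])

```text
time: 5.7
eef_pos: [0.5894, 0.2333, 0.1217]
orientation: [[-0.457, 0.89, 0.001], [0.89, 0.457, 0.0], [0.0, 0.001, -1.0]]
contact_force: [0.3, -1.0, -1.9]
gripper_width: 0.267
grip_force: 30.0
```

>>> drive_tool([
  [[0, 0, -0.2], [0, 0, 0], 2],
  [[0, 0, -0.2], [0, 0, 0], 2],
  [[0, 0, 0], [0, 0, 0], 2],
])

```text
time: 6.0
eef_pos: [0.5896, 0.2334, 0.1184]
orientation: [[-0.457, 0.89, 0.001], [0.89, 0.457, 0.0], [-0.0, 0.001, -1.0]]
contact_force: [-0.5, 0.2, 4.3]
gripper_width: 0.268
grip_force: 30.0
```

>>> drive_tool([
  [[0, 0, -0.2], [0, 0, 0], 2],
  [[0, 0, -0.1], [0, 0, 0], 2],
  [[0, 0, 0], [0, 0, 0], 2],
])

```text
time: 6.3
eef_pos: [0.5897, 0.2334, 0.1161]
orientation: [[-0.457, 0.89, 0.001], [0.89, 0.457, 0.001], [-0.0, 0.001, -1.0]]
contact_force: [-2.1, -0.8, 5.9]
gripper_width: 0.269
grip_force: 30.0
```

>>> drive_tool([
  [[0, 0, -0.2], [0, 0, 0], 2],
  [[0, 0, -0.1], [0, 0, 0], 2],
  [[0, 0, 0], [0, 0, 0], 2],
])

```text
time: 6.6
eef_pos: [0.59, 0.2334, 0.1134]
orientation: [[-0.457, 0.89, 0.002], [0.89, 0.457, 0.001], [-0.0, 0.002, -1.0]]
contact_force: [-1.9, 0.6, 6.2]
gripper_width: 0.269
grip_force: 30.0
```

>>> drive_tool([
  [[0, 0, -0.2], [0, 0, 0], 2],
  [[0, 0, -0.1], [0, 0, 0], 2],
  [[0, 0, 0], [0, 0, 0], 2],
])

```text
time: 6.9
eef_pos: [0.5904, 0.2334, 0.1112]
orientation: [[-0.457, 0.89, 0.003], [0.89, 0.457, 0.001], [-0.001, 0.003, -1.0]]
contact_force: [-2.4, -1.0, 9.7]
gripper_width: 0.271
grip_force: 30.0
```

>>> drive_tool([
  [[-0.05, 0, -0.1], [0, 0, 0], 2],
  [[0, 0, -0.1], [0, 0, 0], 2],
  [[0, 0, 0], [0, 0, 0], 2],
])

```text
time: 7.2
eef_pos: [0.5902, 0.2335, 0.1091]
orientation: [[-0.457, 0.89, 0.004], [0.89, 0.457, 0.001], [-0.001, 0.004, -1.0]]
contact_force: [-0.7, -0.2, 7.4]
gripper_width: 0.264
grip_force: 30.0
```

>>> drive_tool([
  [[0, 0, -0.1], [0, 0, 0], 2],
  [[0, 0, -0.1], [0, 0, 0], 2],
  [[0, 0, 0], [0, 0, 0], 2],
])

```text
time: 7.5
eef_pos: [0.5902, 0.2334, 0.1067]
orientation: [[-0.457, 0.89, 0.004], [0.89, 0.457, 0.001], [-0.001, 0.004, -1.0]]
contact_force: [0.5, 0.1, 6.4]
gripper_width: 0.271
grip_force: 30.0
```

>>> drive_tool([
  [[0, 0, -0.1], [0, 0, 0], 2],
  [[0, 0, -0.1], [0, 0, 0], 2],
  [[0, 0, 0], [0, 0, 0], 2],
])

```text
time: 7.8
eef_pos: [0.5901, 0.2334, 0.1047]
orientation: [[-0.457, 0.89, 0.004], [0.89, 0.457, 0.001], [-0.001, 0.004, -1.0]]
contact_force: [-1.5, -0.1, 7.3]
gripper_width: 0.269
grip_force: 30.0
```

>>> drive_tool([
  [[0, 0, -0.1], [0, 0, 0], 2],
  [[0, 0, -0.1], [0, 0, 0], 2],
  [[0, 0, 0], [0, 0, 0], 2],
])

```text
time: 8.1
eef_pos: [0.5902, 0.2334, 0.1033]
orientation: [[-0.457, 0.89, 0.004], [0.89, 0.457, 0.001], [-0.001, 0.004, -1.0]]
contact_force: [-2.2, -1.6, 8.9]
gripper_width: 0.268
grip_force: 30.0
```

>>> drive_tool([
  [[0, 0, -0.1], [0, 0, 0], 2],
  [[0, 0, 0], [0, 0, 0], 2],
])

```text
time: 8.3
eef_pos: [0.5902, 0.2334, 0.1027]
orientation: [[-0.457, 0.89, 0.004], [0.89, 0.457, 0.001], [-0.001, 0.003, -1.0]]
contact_force: [-2.7, -0.9, 11.1]
gripper_width: 0.266
grip_force: 30.0
```

>>> drive_tool([
  [[0, 0, -0.1], [0, 0, 0], 2],
  [[0, 0, 0], [0, 0, 0], 2],
  [[0, 0, 0], [0, 0, 0], 2],
])

```text
time: 8.6
eef_pos: [0.5902, 0.2334, 0.1021]
orientation: [[-0.457, 0.89, 0.004], [0.89, 0.457, 0.001], [-0.001, 0.003, -1.0]]
contact_force: [-3.6, -2.0, 12.9]
gripper_width: 0.267
grip_force: 30.0
```

>>> drive_tool([
  [[0, 0, -0.1], [0, 0, 0], 2],
  [[0, 0, 0], [0, 0, 0], 2],
  [[0, 0, 0], [0, 0, 0], 2],
])

```text
time: 8.9
eef_pos: [0.5902, 0.2334, 0.1014]
orientation: [[-0.457, 0.89, 0.003], [0.89, 0.457, 0.001], [-0.001, 0.003, -1.0]]
contact_force: [-3.9, -1.9, 13.4]
gripper_width: 0.272
grip_force: 30.0
```

>>> drive_tool([
  [[0, 0, 0.3], [0, 0, 0], 2],
  [[0, 0, 0.3], [0, 0, 0], 2],
  [[0, 0, 0], [0, 0, 0], 2],
])

```text
time: 9.2
eef_pos: [0.5901, 0.2334, 0.1056]
orientation: [[-0.457, 0.89, 0.004], [0.89, 0.457, 0.001], [-0.001, 0.004, -1.0]]
contact_force: [-0.2, 0.7, 6.0]
gripper_width: 0.266
grip_force: 30.0
```

>>> drive_tool([
  [[0, 0, 0.25], [0, 0, 0], 2],
  [[0, 0, 0.1], [0, 0, 0], 2],
  [[0, 0, 0], [0, 0, 0], 2],
])

```text
time: 9.5
eef_pos: [0.5901, 0.2334, 0.1077]
orientation: [[-0.457, 0.89, 0.003], [0.89, 0.457, 0.001], [-0.001, 0.004, -1.0]]
contact_force: [5.3, 1.0, 1.8]
gripper_width: 0.27
grip_force: 30.0
```

>>> drive_tool([
  [[0, 0, 0], [0, 0, 0], 5],
  [[0, 0, 0], [0, 0, 0], 5],
  [[0, 0, 0], [0, 0, 0], 5],
  [[0, 0, 2], [0, 0, 0], 5],
  [[0, 0, 4], [0, 0, 0], 5],
  [[0, -2, 4], [0, 0, 0], 5],
  [[0, -2, 3], [0, 0, 0], 5],
  [[0, 0, 0], [0, 0, 0], 5],
])

```text
time: 10.3
eef_pos: [0.5909, 0.192, 0.2431]
orientation: [[-0.455, 0.89, 0.008], [0.89, 0.455, 0.001], [-0.003, 0.008, -1.0]]
contact_force: [0.1, -0.5, 1.0]
gripper_width: 0.524
grip_force: 0.0
```

```bash
python3 - <<'E'
from h import *
w=snap('wrist','w4');s=snap('scene','s4');print(arm.read_state()['eef_pos'])
a=cv2.resize(s['image'][130:220,280:400],(640,480),interpolation=cv2.INTER_CUBIC)[:,:,::-1]
cv2.imwrite('pics/s4c.png',a)
C=np.array([.59,.2332,0])
print(proj(s,[C+[0,0,.1],C+[0,0,.105],C+[0,0,.133]]),proj(w,[C+[0,0,.133]]))
E
```

```text
[0.5885438  0.19283109 0.23730871]
[[333.15490707 170.84346602]
 [333.35135273 169.11140256]
 [334.46749315 159.23546618]] [[274.25622775 144.54713084]]
```

View pics/s4c.png

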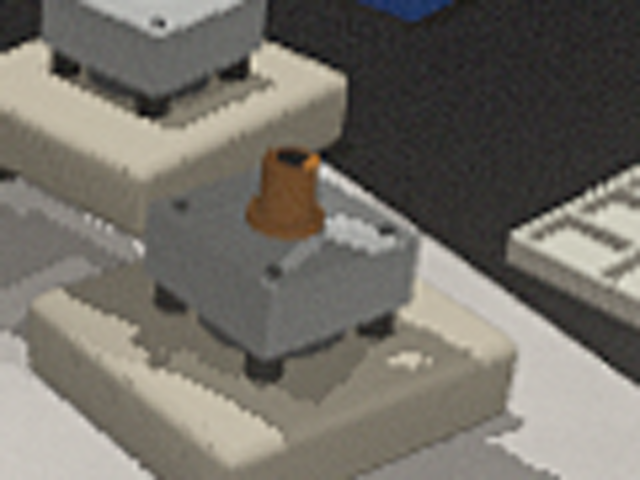

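View pics/w4.png

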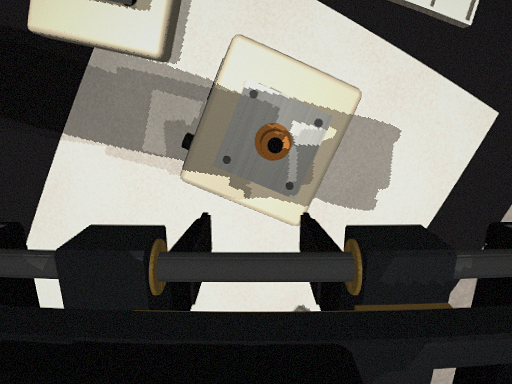

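The wrist view shows the bushing upright and centred among the four screws, hub at (274,144), within a pixel of the prediction. The scene view shows the shoulder lying on the block, with the hub top at v≈159.4 against 159.2 predicted for home. The force also rose steeply at the end of the press, as it should on bottoming, so I'm handing in.

```bash
python3 -c "
from plant import arm
print(arm.hand_in())"
```

```text
the job is handed in; nothing more can be done
None
```

The bushing is pressed in with its shoulder flush on the bearing block and released, going by the force and camera evidence; the push peaked at about 15 N (18 N is safe), the arm touched neither the bottles nor the timer, and the job is handed in, though the hand-in returned no verdict.

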